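Pack the parts box under its cantilever tray

TASK

Swing the cedar box's cantilever top tray fully open by its brass handle and pack the loose parts into the numbered pockets underneath, one pocket after the other in the order 1 to 4: the gold tuning machine in pocket 1, the black control knob in 2, the white ceramic slide in 3 and the round pick tin in 4 (if one of them is not there today, leave its pocket empty and go on). Then lower the tray gently until it is fully down on the box again; the silver thumb pick goes in the empty near bay of the tray, and the two pearl picks must stay in the tray. Do not disturb the pickup cover and the bottle on the counter.

Things in the scene. Friction and masses are not known exactly. Their poses are not given: they have to be found in the camera images.
- box: Fixed cedar box, 226 (x) x 120 (y) x 50 mm high, walls 6 mm, floor 8 mm; origin under its centre, x along its long side, away from the robot. 4 mm dividers (tops 38 mm above the counter) make four pockets in a row along x, each 50 (x) x 108 mm (y), numbered 1 (nearest the robot) to 4 (farthest), marked by 1 to 4 brass studs on the -y rim. The top tray covers them when down.
- tray_arm (a joint): Angle of the tray's links, rad: 0 = tray down on the box, 2.18 = fully open. The tray stays level; each of its points moves on a circle of radius 90 mm in the box's y-z plane: with a = angle - 1.047 it is 90 sin a mm along box y and 90 cos a mm up from the circle's centre. Open, it is 160 mm to the box's +y side, clear of the pockets. Stiff (about 4 N at the handle): stays where left.
- tray_handle (a point): Middle of the tray's brass handle: a bar 10 mm thick, 60 mm long, along box x, on a post at each end, in the middle of the tray, 45 mm above the tray's floor and, tray down, 100 mm above the counter. The tray (about 0.3 kg) is 222 x 116 mm with rims 14 mm above its floor.
- near_bay (a point): Centre of the floor of the tray's near bay (the end towards the robot), moves with the tray; axes as the box's. The bay is 69 mm (x) x 108 mm (y), outer rims 14 mm and inner divider 10 mm above its floor. Starts empty; the thumb pick's place. With the tray down it is 55 mm above the counter.
- far_bay (a point): Centre of the floor of the tray's far bay, same size as the near one; holds the two pearl picks at the start.
- pocket1 (a point): Centre of the floor of pocket 1, 8 mm above the counter; axes as the box's (z up). The pocket is open above once the tray is open.
- pocket2 (a point): Centre of the floor of pocket 2, 8 mm above the counter; axes as the box's (z up). The pocket is open above once the tray is open.
- pocket3 (a point): Centre of the floor of pocket 3, 8 mm above the counter; axes as the box's (z up). The pocket is open above once the tray is open.
- pocket4 (a point): Centre of the floor of pocket 4, 8 mm above the counter; axes as the box's (z up). The pocket is open above once the tray is open.
- tuner_mid (a point): Gold-plated tuning machine, loose: centre of its gear housing, a block 24 (x) x 16 (y) x 14 mm high, half-way up (7 mm); a thin post stands 12 mm up from it, and a shaft with a flat button (18 mm wide, 13 mm high) reaches to 27 mm on its +x side. Grasp across y. May be absent.
- knob_mid (a point): Black fluted guitar control knob, loose: 24 mm in diameter, 18 mm high; point on its axis half-way up (9 mm), z its axis. May be absent.
- slide_mid (a point): White ceramic finger slide, loose: short tube standing on end, 30 mm outside diameter, wall 4 mm, 24 mm high; point on its axis half-way up (12 mm), z its axis. May be absent.
- tin_mid (a point): Round metal pick tin, loose, closed: 36 mm in diameter, 18 mm high; point on its axis half-way up (9 mm), z its axis. May be absent.
- thumb_mid (a point): Silver thumb pick, loose: band 22 mm in diameter, 14 mm high, standing on end; point on the band's axis half-way up (7 mm); a flat blade (2.5 mm thick, 10 mm high) runs tangentially from the band's -y side to 28 mm in +x. Grasp across y.
- pearl_a_mid (a point): A mother-of-pearl pick lying in the tray's far bay, about 32 x 22 x 4 mm; near its centre.
- pearl_b_mid (a point): The other mother-of-pearl pick in the tray's far bay, same size; its centre.
- tuner: The same gold tuning machine: its origin, at the underside below the other listed point.
- knob: The same black control knob: its origin, at the underside below the other listed point.
- slide: The same white ceramic finger slide: its origin, at the underside below the other listed point.
- tin: The same round metal pick tin: its origin, at the underside below the other listed point.
- thumb: The same silver thumb pick: its origin, at the underside below the other listed point.
- cover: Bystander: chrome pickup cover lying on the counter, 38 (x) x 70 (y) x 18 mm, loose; origin under its centre. Leave alone.
- polish: Bystander: amber bottle, 40 mm in diameter, 110 mm high, loose; origin under its centre. Leave alone.
Things that resemble listed ones, but are neither listed nor needed, are in the scene too. Of the things shaped like the tuner, the gold one is meant.

How it is judged:
By the outcome, as a careful person would: the job done as asked, in the order asked, and still so for the second after the job is handed in, with the robot touching nothing.
Of tuner, knob, slide, tin only 3 to 4 are there at a start; the rules pass over those that are not, and their reading is None.
At some moment in a run one of tuner, knob, slide, tin, thumb may be knocked a few centimetres aside while the robot is not near it.
Once in a run the grip may slacken for a moment while it holds something.
It also fails if it takes over 210 s, if anything falls off the work surface, if the arm or the gripper's body presses on something with over 40 N, if the wrist force passes 120 N, or if a joint passes its speed limit or range.

ROBOT

A 6-joint arm with a two-finger parallel gripper is mounted at the origin on the work surface. World frame = base frame: x ahead of the robot, y to its left, z up, the work surface at z = 0. Lengths are in mm, angles in rad, forces in N, time in s.
With the tool pointing down it reaches from about 350 to 975 mm from the base axis. Payload 7.1 kg.
Tool frame: the origin (TCP) lies between the finger pads; the fingertips stand 19 mm ahead of it and the grasp point (between the pads) is the TCP; z points along the fingers, y is the line along which they close (so a half turn about z gives the same grasp; the last joint's range is limited). The gripper opens to 88 mm and grips with 3 to 60 N. Pads are 20 mm wide; open, the fingers measure 115 mm over their backs; the gripper's body (75 mm by 178 mm) begins 61 mm behind the grasp point.
Start: joints at [-1.184, 0.423, 1.63, -0, 1.089, -0.019], TCP at [246.737, -574.218, 241.675] pointing down, gripper open.
Joint ranges: [-3, 3], [-0.9, 2.11], [0.09, 2.58], [-1.31, 4.45], [0.11, 2.69], [-2.54, 2.54]. Speed limits (rad/s): [2.39, 2.39, 3.01, 3.14, 3.14, 3.14].

INTERFACE

Orientations are given as a rotation vector (axis times angle).
In Python, from workcell import ctrl gives the robot as it stands.
- The arm moves only by the tool arm_command, never from a script. Its argument "series" is a list of rows, each an object with "linear": the shift along the tool's x, y, z in m, a list of three; "turn": the turn about the tool's z in rad. A call has 1 to 10 rows; each row shifts and turns the commanded pose from where the row before left it, along the tool's axes as they then stand; what a row does not reach is not made up. A row lasts 1/10 s, in which the tool goes at most 50 mm and 8.59 degrees, less where a joint would pass 70% of its speed; a pose out of reach is approached as far as the arm can. A call with a gripper value outside its range is refused whole. "jaw" is the opening, from -1 (shut) to 1 (fully open), set as the call begins (left out, the last holds). The fingers move at their own pace and stop on an object; the grip force is fixed at half the most. Time passes only in rows, so rows that do not move let the fingers close. It gives the time, the measured TCP pose, the force, the opening and the grip force at its end, in the units of the state.
- ctrl.get_obs(): the state, without advancing time (a new reading comes with each control period).
- ctrl.get_image(name): name is "scene" or "side" or "wrist"; returns a dict with "frame" (400x640x3 uint8, blue, green, red), "fx", "fy", "cx", "cy" (pixels), "rvec" (rotation vector, rad) and "tvec" (3), from world to camera coordinates, as OpenCV has them. Camera axes: x right, y down, z forward; pixel columns grow to the right and rows downward; lengths in mm; the calibration is good to about 2 mm. A picture is of the moment at which its call begins. There is no depth.
- ctrl.close_job(): hands the job in; it is judged then, once.
The state is a dict: "t": time; "qpos": joint angles; "qvel": joint speeds; "joint_torque": joint torques, N m; "ee_pos": TCP position; "orientation": TCP orientation; "ft_force": force on the tool from outside, world axes, zero at the start; "moment": the same for the moment, N m; "width": finger opening in mm; "grasp_force": force on a finger pad.
Only numpy, scipy, OpenCV 4.12 (cv2) and the standard library are available. Lean on these libraries where they do the work, as an engineer would, in place of code of your own. Each camera call takes 0.05 s, during which the arm holds its last target. There are 200 camera calls.

## Working session

There is one attempt and no reset: what is moved stays moved. The work goes in short steps, Python scripts to look and compute and a tool call to move; the robot and the scene stay as the last step left them, time stands still between calls to the robot, and variables do not carry over. Pictures are saved under pics/ and viewed, at most 14 in all, crops included, and the job is handed in when it is done.

Besides the shell and the picture viewer there is one more tool, called after ">>>" by a JSON object that holds its "fn" and its "kwargs". arm_command: Moves the arm, as the interface text tells. Its arguments: {"type":"object","properties":{"series":{"type":"array"},"jaw":{"type":"number"}},"required":["series"]}

```bash
mkdir -p pics; ls; cat > h.py <<'E'
import numpy as np, cv2
from workcell import ctrl
def snap(name,fn=None):
    d=ctrl.get_image(name)
    if fn: cv2.imwrite('pics/'+fn,d['frame']); np.save('pics/'+fn+'.npy',d,allow_pickle=True)
    return d
def cam(d):
    R=cv2.Rodrigues(np.array(d['rvec'],float))[0]; t=np.array(d['tvec'],float).ravel()
    return R,t,np.array([[d['fx'],0,d['cx']],[0,d['fy'],d['cy']],[0,0,1]],float)
def ray(d,u,v,z):
    R,t,K=cam(d); c=-R.T@t; r=R.T@np.linalg.inv(K)@np.array([u,v,1.]); return c+r*(z-c[2])/r[2]
def proj(d,p):
    R,t,K=cam(d); q=K@(R@np.array(p,float)+t); return q[:2]/q[2]
def load(fn): return np.load('pics/'+fn+'.npy',allow_pickle=True).item()
E
python3 - <<'E'
from h import *
o=ctrl.get_obs()
for k in ('t','ee_pos','orientation','width','ft_force'): print(k,o[k])
for n in('scene','side','wrist'):
    d=snap(n,n+'0.png'); R,t,K=cam(d); print(n,K[0,0],-R.T@t,R[2])
E
```

```text
pics
t 0.0
ee_pos [ 246.52894775 -573.75341132  240.90661075]
orientation [-3.07568855e+00 -6.32810017e-01  4.51491543e-04]
width 88.11308806808138
ft_force [0.01389846 0.02778951 0.83225072]
scene 490.13205459663783 [1346.70273006 -322.00789094  776.81199244] [-0.73115177  0.1754375  -0.65927139]
side 472.71343687086744 [ 485.29207419 -833.75198589  707.67180258] [ 0.14468022  0.72677194 -0.67146867]
wrist 302.95203252083877 [ 310.32500161 -547.35255439  384.1521672 ] [-0.23428378 -0.09929758 -0.96708381]
```

View pics/scene0.png

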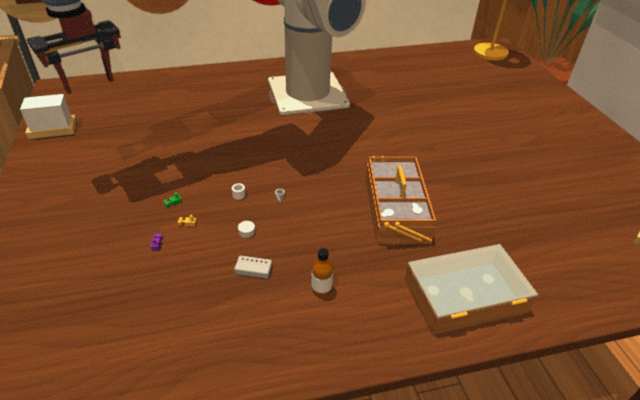

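View pics/side0.png

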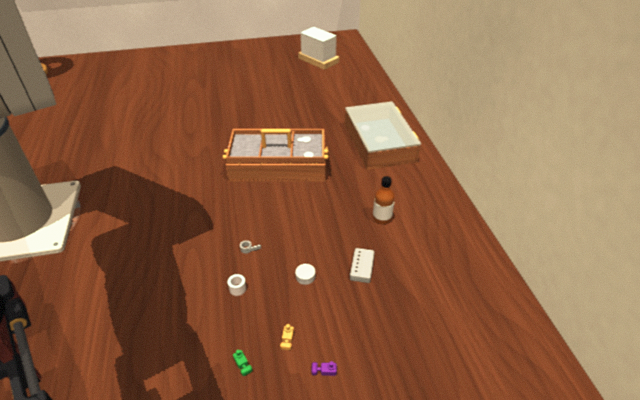

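Scene image: green (173,200), gold (187,221) and purple (157,241) tuners. The gold one at (187,221) is the one meant. The white slide is at (238,191), the tin at (246,229), the thumb pick at (280,194), the cover at (253,267), the bottle at (322,272) and the box at (400,200). I see no knob yet. It could be hidden in a shadow, so I'll enlarge and brighten a crop.

```bash
python3 - <<'E'
from h import *
def br(a): return np.clip(255*(a/255.)**0.45,0,255).astype('uint8')
s=cv2.imread('pics/scene0.png')[130:290,80:350]; s=cv2.resize(br(s),(800,474),interpolation=cv2.INTER_CUBIC)
cv2.imwrite('pics/c1.png',s)
s=cv2.imread('pics/side0.png')[110:400,60:440]; s=cv2.resize(br(s),(780,595),interpolation=cv2.INTER_CUBIC)
cv2.imwrite('pics/c2.png',s)
E
```

```text
(no output)
```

View pics/c1.png

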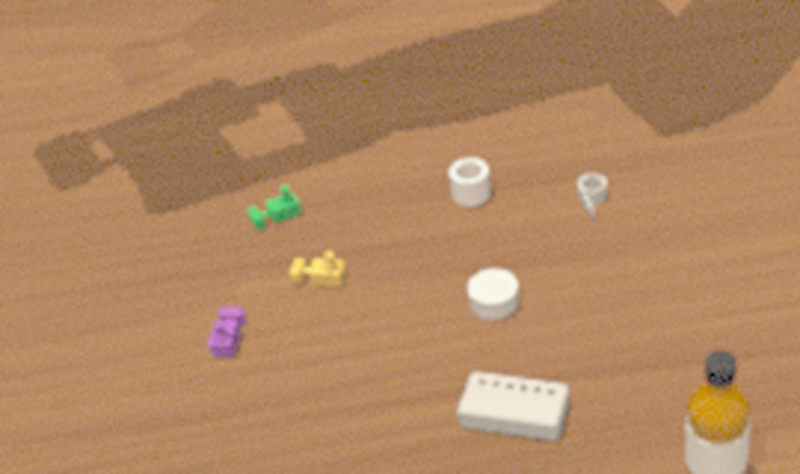

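View pics/c2.png

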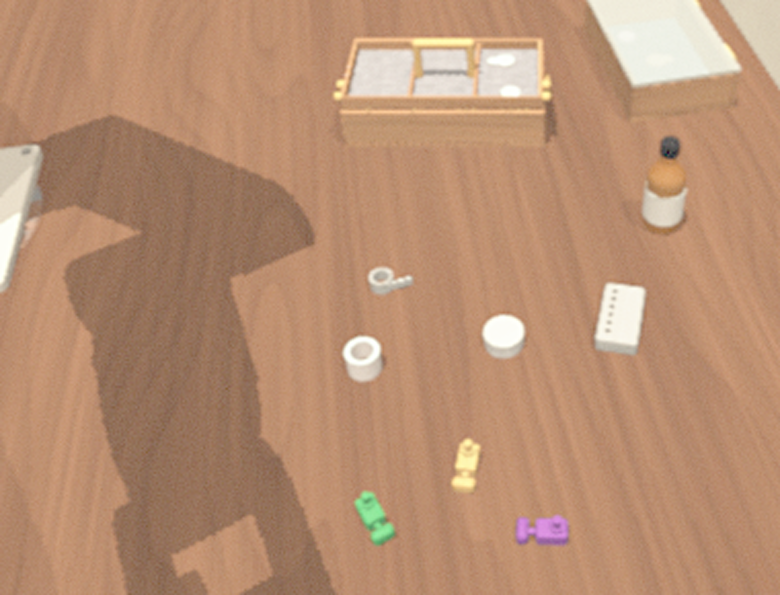

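No knob shows in either view, so it looks absent; I'll confirm that once the arm has moved. Next I'll measure the rest.

```bash
cat >> h.py <<'E'
def tri(pts):
    A=[];b=[]
    for d,u,v in pts:
        R,t,K=cam(d); c=-R.T@t; r=R.T@np.linalg.inv(K)@np.array([u,v,1.]); r/=np.linalg.norm(r)
        P=np.eye(3)-np.outer(r,r); A.append(P); b.append(P@c)
    return np.linalg.lstsq(np.vstack(A),np.hstack(b),rcond=None)[0]
def masks(f):
    h=cv2.cvtColor(f,cv2.COLOR_BGR2HSV); H,S,V=cv2.split(h)
    return dict(white=((S<75)&(V>110)), gold=((H>17)&(H<33)&(S>110)&(V>120)))
def blobs(m,a0=15):
    n,l,s,c=cv2.connectedComponentsWithStats(m.astype('uint8'))
    return [(s[i],c[i],l==i) for i in range(1,n) if s[i][4]>=a0]
def yaw_tool(o):
    R=cv2.Rodrigues(np.array(o['orientation'],float))[0]; return R, np.arctan2(R[1,0],R[0,0])
def go(target,yaw=None):
    o=ctrl.get_obs(); R,y=yaw_tool(o)
    dl=R.T@(np.array(target)-o['ee_pos'])/1000
    print('t',round(o['t'],1),'pos',np.round(o['ee_pos'],1),'yaw',round(y,3),'tool shift m',np.round(dl,4),'turn',None if yaw is None else round(((y-yaw+np.pi/2)%np.pi)-np.pi/2,3),'F',np.round(o['ft_force'],1),'w',round(o['width'],1),'g',round(o['grasp_force'],1))
E
python3 - <<'E'
from h import *
for n in('scene','side'):
    d=load(n+'0.png'); 
    for k,m in masks(d['frame']).items():
        for s,c,_ in blobs(m):
            if s[4]<900: print(n,k,s,np.round(c,1),[np.round(ray(d,*c,z)[:2]) for z in (0,10,100)])
go([0,0,0],0)
E
python3 - <<'E'
import cv2
a=cv2.imread('pics/scene0.png')[145:250,355:445]
b=cv2.imread('pics/side0.png')[115:190,215:335]
a=cv2.resize(a,(450,525),interpolation=cv2.INTER_CUBIC); 
import numpy as np
b=cv2.resize(b,(350,219)); 
o=np.zeros((525,800,3),'uint8'); o[:,:450]=a; o[:219,450:]=b
cv2.imwrite('pics/c3.png',o)
E
```

```text
scene white [49  5 26  6 83] [61.9  7.7] [array([-902., -852.]), array([-873., -845.]), array([-613., -784.])]
scene white [331  73  10  17  73] [334.2  81.7] [array([-49., 102.]), array([-31.,  96.]), array([131.,  47.])]
scene white [268  77  45  36 626] [285.3  96.5] [array([ 12., -73.]), array([ 29., -77.]), array([ 184., -105.])]
scene white [372 162  46  14 501] [393.  168.4] [array([427., 128.]), array([439., 122.]), array([546.,  70.])]
scene white [376 181  25  16 353] [387.7 188.6] [array([501.,  87.]), array([511.,  82.]), array([609.,  34.])]
scene white [405 181  19  16 253] [413.4 189.1] [array([516., 148.]), array([526., 142.]), array([623.,  87.])]
scene white [232 183  13  15 105] [237.9 188.8] [array([ 425., -272.]), array([ 436., -272.]), array([ 543., -278.])]
scene white [275 189   9  13  61] [278.9 194. ] [array([ 464., -178.]), array([ 476., -180.]), array([ 578., -196.])]
scene white [380 202  50  17 785] [403.9 210. ] [array([582.,  97.]), array([592.,  92.]), array([680.,  43.])]
scene white [238 221  17  16 212] [245.9 228.3] [array([ 564., -271.]), array([
[... 2099 characters left out ...]
ide white [295 264  20  20 321] [305.  273.3] [array([ 573., -263.]), array([ 571., -271.]), array([ 560., -343.])]
side white [227 274  18  21 293] [236.3 283.7] [array([ 442., -260.]), array([ 443., -268.]), array([ 448., -341.])]
side gold [302  54  37  11  67] [322.1  59.2] [array([794., 623.]), array([790., 602.]), array([751., 417.])]
side gold [261 129  29   3  87] [275. 130.] [array([583., 236.]), array([582., 221.]), array([569.,  85.])]
side gold [281 324  12  24 170] [286.8 335.7] [array([ 518., -389.]), array([ 517., -395.]), array([ 513., -452.])]
t 0.1 pos [ 246.6 -573.9  241.1] yaw 0.406 tool shift m [-1.000e-04 -6.243e-01  2.418e-01] turn 0.406 F [-0.1 -0.   0.1] w 87.7 g 0.0
```

View pics/c3.png

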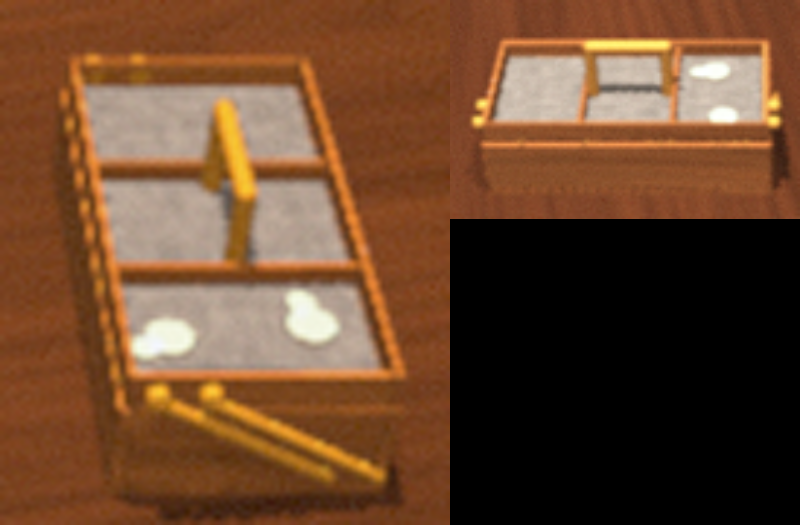

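```bash
python3 - <<'E'
from h import *
a=load('scene0.png');b=load('side0.png')
print('handle', ray(a,399.4,165,104),ray(a,404,184,104),ray(b,261.6,130.8,102),ray(b,290.8,130.8,102),'tri',tri([(a,401.5,174.3),(b,275,130)]))
for d,C in((a,[(369.4,157),(416,157),(435.6,220.2),(381.4,220.6)]),(b,[(228.7,157.8),(233.9,129.4),(324.7,129.4),(324,157.8)])):
    P=np.array([ray(d,*c,69)[:2] for c in C]); print(np.round(P),P.mean(0), [np.round(np.linalg.norm(P[i]-P[i-1])) for i in range(4)],np.degrees(np.arctan2(*(P[3]-P[0])[::-1])),np.degrees(np.arctan2(*(P[2]-P[1])[::-1])))
for n,p,q in(('slide',(238.3,191),(236.5,284)),('tin',(246,229),(305,273.5)),('thumb',(279.5,194),(246,246)),('gold',(187.1,219.6),(286.8,335.7))): print(n,tri([(a,*p),(b,*q)]))
E
```

```text
handle [541.66813608  86.32573118 104.        ] [606.80702804  71.74312638 104.        ] [538.35690655  85.08860766 102.        ] [603.74343068  70.95029967 102.        ] tri [569.28056484  81.64045857 100.89767286]
[[455.  48.]
 [478. 159.]
 [693. 113.]
 [670.   2.]] [574.12953929  80.45687809] [np.float64(220.0), np.float64(113.0), np.float64(220.0), np.float64(113.0)] -11.98603463466907 -11.907666693424394
[[456.  43.]
 [476. 155.]
 [691. 109.]
 [666.  -2.]] [572.44455525  76.22150313] [np.float64(214.0), np.float64(114.0), np.float64(220.0), np.float64(114.0)] -12.13489119647547 -12.204742267842812
slide [ 443.83001512 -271.44130667   10.67885995]
tin [ 572.15440682 -270.42997648    7.42738561]
thumb [ 469.50959649 -176.0214529     5.81587661]
gold [ 517.6853956  -395.88299484    9.68393086]
```

Handle at about (572, 78, 101) and box yaw −0.21; the measured tray is 220×113 against 222×116, which fits. The tri heights of the parts are plausible too. I'll move over the box.

>>> {"fn": "arm_command", "kwargs": {"series": [{"linear":[0.035,-0.029,0],"turn":0},{"linear":[0.035,-0.029,0],"turn":0},{"linear":[0.035,-0.029,0],"turn":0},{"linear":[0.035,-0.029,0],"turn":0},{"linear":[0.035,-0.029,0],"turn":0},{"linear":[0.035,-0.029,0],"turn":0},{"linear":[0.035,-0.029,0],"turn":0},{"linear":[0.035,-0.029,0],"turn":0},{"linear":[0.035,-0.029,0],"turn":0},{"linear":[0.035,-0.029,0],"turn":0}], "jaw": 1}}

```text
t: 1.15
ee_pos: [454.3, -167.9, 241.7]
orientation: [3.077, 0.633, 0.0]
ft_force: [1.2, -0.9, -1.1]
width: 87.9
grasp_force: 0.0
```

>>> {"fn": "arm_command", "kwargs": {"series": [{"linear":[0.034,-0.03,0],"turn":0},{"linear":[0.034,-0.03,0],"turn":0},{"linear":[0.034,-0.03,0],"turn":0},{"linear":[0.034,-0.03,0],"turn":0},{"linear":[0.034,-0.03,0],"turn":0},{"linear":[0.034,-0.03,0],"turn":0.12},{"linear":[0,0,0],"turn":0.12},{"linear":[0,0,0],"turn":0.12},{"linear":[0,0,0],"turn":0.12},{"linear":[0,0,0],"turn":0.137}]}}

```text
t: 2.15
ee_pos: [570.0, 76.6, 241.3]
orientation: [3.123, -0.338, -0.001]
ft_force: [-0.2, 0.5, 0.2]
width: 87.7
grasp_force: 0.0
```

```bash
python3 - <<'E'
from h import *
go([572,78,100],-0.211)
d=snap('wrist','w1.png'); snap('scene','s1.png'); snap('side','e1.png')
print(proj(d,[572,78,100]))
f=d['frame']; 
e=cv2.imread('pics/side0.png'); s=cv2.imread('pics/s1.png')
e=cv2.imread('pics/e1.png')
o=np.zeros((400,800,3),'uint8'); o[:,:]=cv2.resize(np.hstack([f,e]),(800,250+150))[:400]
cv2.imwrite('pics/c4.png',o)
E
```

```text
t 2.1 pos [570.   76.6 241.3] yaw -0.216 tool shift m [ 0.0017 -0.0019  0.1413] turn -0.005 F [-0.2  0.5  0.2] w 87.7 g 0.0
[318.93078189 189.4444475 ]
```

View pics/c4.png

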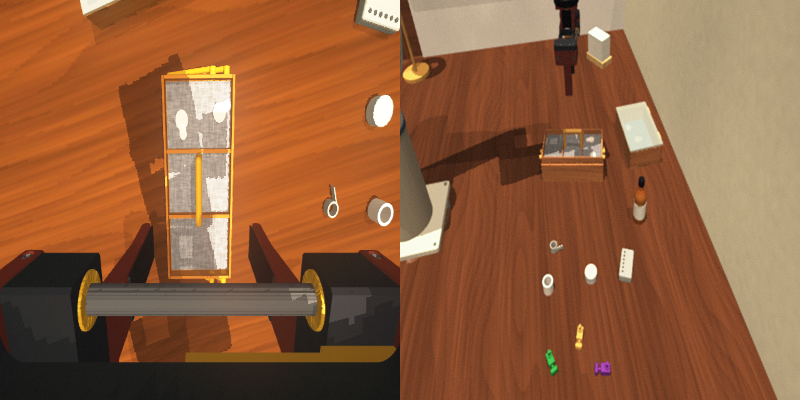

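There is no knob anywhere, so pocket 2 stays empty. The wrist view has the handle at (317,190), and my estimate projects to (319,189). I'll descend and grip.

>>> {"fn": "arm_command", "kwargs": {"series": [{"linear":[0.002,-0.002,0.03],"turn":0},{"linear":[0,0,0.04],"turn":0},{"linear":[0,0,0.04],"turn":0},{"linear":[0,0,0.02],"turn":0},{"linear":[0,0,0.011],"turn":-0.005},{"linear":[0,0,0],"turn":0}]}}

```text
t: 2.9
ee_pos: [571.8, 77.7, 99.4]
orientation: [3.125, -0.32, -0.004]
ft_force: [0.1, -0.6, 0.3]
width: 87.6
grasp_force: 0.0
```

>>> {"fn": "arm_command", "kwargs": {"series": [{"linear":[0,0,0],"turn":0},{"linear":[0,0,0],"turn":0},{"linear":[0,0,0],"turn":0},{"linear":[0,0,0],"turn":0},{"linear":[0,0,0],"turn":0},{"linear":[0,0,0],"turn":0},{"linear":[0,0,0],"turn":0}], "jaw": -1}}

```text
t: 3.6
ee_pos: [572.6, 77.8, 100.8]
orientation: [-3.125, 0.323, -0.0]
ft_force: [0.7, 0.1, -0.2]
width: 35.7
grasp_force: 0.0
```

```bash
python3 - <<'E'
from h import *
go([572,78,100],-0.211)
# arc increments in tool axes: tool y = -box y ; tool z = -z
th=np.linspace(0,2.18,26); a=th-1.047; Y=.09*np.sin(a); Z=.09*np.cos(a)
for y,z in zip(-np.diff(Y),-np.diff(Z)): print([0,round(y,4),round(z,4)])
E
```

```text
t 3.6 pos [572.6  77.8 100.8] yaw -0.206 tool shift m [-0.0006 -0.      0.0008] turn 0.005 F [ 0.7  0.1 -0.2] w 35.7 g 0.0
[0, np.float64(-0.0042), np.float64(-0.0066)]
[0, np.float64(-0.0048), np.float64(-0.0062)]
[0, np.float64(-0.0053), np.float64(-0.0058)]
[0, np.float64(-0.0058), np.float64(-0.0053)]
[0, np.float64(-0.0062), np.float64(-0.0048)]
[0, np.float64(-0.0066), np.float64(-0.0042)]
[0, np.float64(-0.007), np.float64(-0.0036)]
[0, np.float64(-0.0072), np.float64(-0.003)]
[0, np.float64(-0.0075), np.float64(-0.0024)]
[0, np.float64(-0.0077), np.float64(-0.0017)]
[0, np.float64(-0.0078), np.float64(-0.001)]
[0, np.float64(-0.0078), np.float64(-0.0003)]
[0, np.float64(-0.0078), np.float64(0.0003)]
[0, np.float64(-0.0078), np.float64(0.001)]
[0, np.float64(-0.0077), np.float64(0.0017)]
[0, np.float64(-0.0075), np.float64(0.0024)]
[0, np.float64(-0.0073), np.float64(0.003)]
[0, np.float64(-0.007), np.float64(0.0036)]
[0, np.float64(-0.0066), np.float64(0.0042)]
[0, np.float64(-0.0062), np.float64(0.0048)]
[0, np.float64(-0.0058), np.float64(0.0053)]
[0, np.float64(-0.0053), np.float64(0.0058)]
[0, np.float64(-0.0048), np.float64(0.0062)]
[0, np.float64(-0.0042), np.float64(0.0066)]
[0, np.float64(-0.0036), np.float64(0.007)]
```

>>> {"fn": "arm_command", "kwargs": {"series": [{"linear":[0,0,0],"turn":0},{"linear":[0,0,0],"turn":0},{"linear":[0,0,0],"turn":0},{"linear":[0,0,0],"turn":0},{"linear":[0,0,0],"turn":0},{"linear":[0,0,0],"turn":0}]}}

```text
t: 4.2
ee_pos: [573.0, 79.7, 100.6]
orientation: [-3.122, 0.324, -0.001]
ft_force: [0.4, 10.9, -2.4]
width: 8.9
grasp_force: 30.0
```

>>> {"fn": "arm_command", "kwargs": {"series": [{"linear":[0,-0.0042,-0.0066],"turn":0},{"linear":[0,-0.0048,-0.0062],"turn":0},{"linear":[0,-0.0053,-0.0058],"turn":0},{"linear":[0,-0.0058,-0.0053],"turn":0},{"linear":[0,-0.0062,-0.0048],"turn":0},{"linear":[0,-0.0066,-0.0042],"turn":0}]}}

```text
t: 4.8
ee_pos: [579.3, 110.2, 132.6]
orientation: [3.125, -0.323, -0.001]
ft_force: [5.3, 1.8, -14.6]
width: 9.3
grasp_force: 30.0
```

>>> {"fn": "arm_command", "kwargs": {"series": [{"linear":[0,-0.007,-0.0036],"turn":0},{"linear":[0,-0.0072,-0.003],"turn":0},{"linear":[0,-0.0075,-0.0024],"turn":0},{"linear":[0,-0.0077,-0.0017],"turn":0},{"linear":[0,-0.0078,-0.001],"turn":0},{"linear":[0,-0.0078,-0.0003],"turn":0},{"linear":[0,-0.0078,0.0003],"turn":0},{"linear":[0,-0.0078,0.001],"turn":0}]}}

```text
t: 5.6
ee_pos: [591.6, 169.5, 145.0]
orientation: [3.124, -0.324, -0.0]
ft_force: [-3.4, -2.8, 2.5]
width: 9.5
grasp_force: 30.0
```

>>> {"fn": "arm_command", "kwargs": {"series": [{"linear":[0,-0.0077,0.0017],"turn":0},{"linear":[0,-0.0075,0.0024],"turn":0},{"linear":[0,-0.0073,0.003],"turn":0},{"linear":[0,-0.007,0.0036],"turn":0},{"linear":[0,-0.0066,0.0042],"turn":0}]}}

```text
t: 6.1
ee_pos: [599.5, 206.2, 130.2]
orientation: [-3.123, 0.323, -0.001]
ft_force: [-2.0, 0.0, 4.2]
width: 9.1
grasp_force: 30.0
```

>>> {"fn": "arm_command", "kwargs": {"series": [{"linear":[0,-0.0062,0.0048],"turn":0},{"linear":[0,-0.0058,0.0053],"turn":0},{"linear":[0,-0.0053,0.0058],"turn":0},{"linear":[0,-0.0048,0.0062],"turn":0},{"linear":[0,-0.0042,0.0066],"turn":0},{"linear":[0,-0.0036,0.007],"turn":0},{"linear":[0,0,0],"turn":0}]}}

```text
t: 6.8
ee_pos: [605.8, 235.9, 94.2]
orientation: [-3.123, 0.323, -0.002]
ft_force: [-1.2, 6.3, 5.1]
width: 9.2
grasp_force: 30.0
```

>>> {"fn": "arm_command", "kwargs": {"series": [{"linear":[0,-0.0015,0.003],"turn":0},{"linear":[0,-0.001,0.002],"turn":0},{"linear":[0,0,0],"turn":0}]}}

```text
t: 7.1
ee_pos: [606.8, 236.1, 92.8]
orientation: [3.125, -0.323, 0.003]
ft_force: [-10.7, -7.5, 34.8]
width: 9.1
grasp_force: 30.0
```

>>> {"fn": "arm_command", "kwargs": {"series": [{"linear":[0,0,0],"turn":0},{"linear":[0,0,0],"turn":0},{"linear":[0,0,0],"turn":0},{"linear":[0,0,0],"turn":0},{"linear":[0,0,0],"turn":0},{"linear":[0,0,-0.02],"turn":0},{"linear":[0,0,-0.04],"turn":0},{"linear":[0,0,-0.04],"turn":0},{"linear":[0,0,-0.04],"turn":0}], "jaw": 1}}

```text
t: 8.0
ee_pos: [605.4, 236.4, 229.6]
orientation: [3.125, -0.323, -0.001]
ft_force: [0.8, 0.2, 0.3]
width: 77.5
grasp_force: 0.0
```

```bash
python3 - <<'E'
from h import *
d=snap('wrist','w2.png'); s=snap('side','e2.png')
# tuner yaw/pose: gold pixels in both views
for n in('scene0.png','e2.png'):
    D=load(n) if n[0]=='s' else s
    for st,c,m in blobs(masks(D['frame'])['gold']):
        if (n[0]=='s' and abs(c[0]-187)<12 and abs(c[1]-220)<12) or (n[0]=='e' and abs(c[0]-287)<12 and abs(c[1]-336)<20):
            v,u=np.nonzero(m); P=np.array([ray(D,x,y,7)[:2] for x,y in zip(u,v)])
            w,V=np.linalg.eigh(np.cov(P.T)); print(n,c,P.mean(0),np.degrees(np.arctan2(V[1,1],V[0,1])),np.sqrt(w)*3.46)
go([517,-396,150])
E
```

```text
scene0.png [187.07446809 219.64893617] [ 515.54854953 -396.66973633] 74.03657958378496 [22.29336566 37.75519922]
e2.png [287.34745763 332.09322034] [ 519.48608295 -386.8007103 ] 74.62662023654775 [15.83345157 26.13703766]
e2.png [285.74 344.02] [ 513.38018283 -408.61746196] 151.13781821406354 [11.60640708 14.8771989 ]
t 8.1 pos [608.9 237.7 234.8] yaw -0.206 tool shift m [0.039  0.6395 0.0817] turn None F [0.1 0.5 0.2] w 85.3 g 0.0
```

View pics/w2.png

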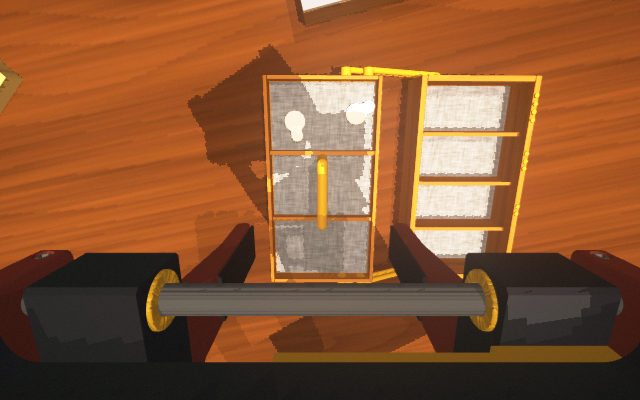

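The tray is fully open (35 N at the stop), the pockets are clear and both pearls are in the far bay at (295,125) and (360,110). Next is the gold tuner: long axis at 74°, housing near (518.5, −389).

>>> {"fn": "arm_command", "kwargs": {"series": [{"linear":[0.003,0.046,0],"turn":0},{"linear":[0.003,0.046,0],"turn":0},{"linear":[0.003,0.046,0],"turn":0},{"linear":[0.003,0.046,0],"turn":0},{"linear":[0.003,0.046,0],"turn":0},{"linear":[0.003,0.046,0],"turn":0},{"linear":[0.003,0.046,0],"turn":0},{"linear":[0.003,0.046,0],"turn":0},{"linear":[0.003,0.046,0],"turn":0},{"linear":[0.003,0.046,0],"turn":0}], "jaw": -0.1}}

```text
t: 9.1
ee_pos: [540.1, -221.6, 227.8]
orientation: [-3.125, 0.323, 0.002]
ft_force: [1.2, -0.6, 0.3]
width: 39.8
grasp_force: 0.0
```

>>> {"fn": "arm_command", "kwargs": {"series": [{"linear":[0.003,0.046,0.01],"turn":0},{"linear":[0.003,0.046,0.01],"turn":0},{"linear":[0.003,0.046,0.01],"turn":0},{"linear":[0,0.035,0.01],"turn":0},{"linear":[0,0,0],"turn":-0.149},{"linear":[0,0,0],"turn":-0.149},{"linear":[0,0,0],"turn":-0.149},{"linear":[0,0,0],"turn":-0.149},{"linear":[0,0,0],"turn":-0.149},{"linear":[0,0,0],"turn":-0.149}]}}

```text
t: 10.1
ee_pos: [513.9, -390.8, 187.4]
orientation: [-2.953, -1.068, 0.001]
ft_force: [0.3, -0.3, 0.5]
width: 39.3
grasp_force: 0.0
```

>>> {"fn": "arm_command", "kwargs": {"series": [{"linear":[0,0,0],"turn":-0.149},{"linear":[0,0,0],"turn":-0.149},{"linear":[0,0,0],"turn":-0.149},{"linear":[0,0,0],"turn":-0.149},{"linear":[0,0,0],"turn":0}]}}

```text
t: 10.6
ee_pos: [514.0, -390.8, 187.5]
orientation: [-2.514, -1.882, 0.001]
ft_force: [1.1, 0.4, 0.0]
width: 39.6
grasp_force: 0.0
```

```bash
cat >> h.py <<'E'
def pca(D,m,z):
    v,u=np.nonzero(m); P=np.array([ray(D,x,y,z)[:2] for x,y in zip(u,v)])
    w,V=np.linalg.eigh(np.cov(P.T)); return P,P.mean(0),np.arctan2(V[1,1],V[0,1])
E
python3 - <<'E'
from h import *
go([518.5,-389,22],1.295)
d=snap('wrist','w3.png'); print(ctrl.get_obs()['qpos'][5])
print('proj',proj(d,[518.5,-389,7]))
for s,c,m in blobs(masks(d['frame'])['gold']):
    if c[1]<280: P,mu,a=pca(d,m,8); print(s,c,mu,np.degrees(a))
cv2.imwrite('pics/c5.png',cv2.resize(d['frame'][60:300,120:520],(800,480)))
E
```

```text
t 10.6 pos [ 514.  -390.8  187.5] yaw 1.285 tool shift m [0.0029 0.0041 0.1655] turn -0.01 F [1.1 0.4 0. ] w 39.6 g 0.0
-0.3783790569594976
proj [325.17369451 179.16815589]
[319 170  16  36 485] [326.85979381 187.38350515] [ 517.7270952  -398.20324581] 72.55822567852253
```

View pics/c5.png

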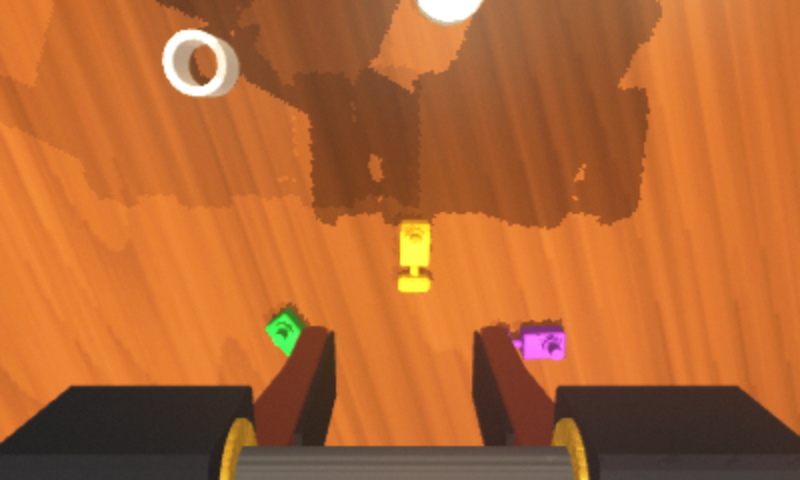

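```bash
python3 - <<'E'
from h import *
d=load('w3.png')
for z in (7,14): print(ray(d,327.8,182.5,z), ray(d,327.8,170.5,z),ray(d,327.8,206,z))
E
```

```text
[ 520.21483727 -393.36589896    7.        ] [ 523.88903568 -380.64090557    7.        ] [ 512.7961576  -419.05929908    7.        ]
[ 520.50541682 -391.89166242   14.        ] [ 524.10017425 -379.44180004   14.        ] [ 513.24713872 -417.02953758   14.        ]
```

The gold tuner is at (327,187) in the wrist frame. Green and purple are the only other tuner-shaped parts, so this one is confirmed; its housing is at (520.3, −391.7). I'll descend.

>>> {"fn": "arm_command", "kwargs": {"series": [{"linear":[0.001,0.006,0.03],"turn":-0.01},{"linear":[0,0,0.04],"turn":0},{"linear":[0,0,0.04],"turn":0},{"linear":[0,0,0.03],"turn":0},{"linear":[0,0,0.015],"turn":0},{"linear":[0,0,0.01],"turn":0},{"linear":[0,0,0],"turn":0}]}}

```text
t: 11.35
ee_pos: [520.2, -391.7, 23.0]
orientation: [-2.507, -1.891, 0.0]
ft_force: [-0.7, -0.1, 1.1]
width: 39.4
grasp_force: 0.0
```

>>> {"fn": "arm_command", "kwargs": {"series": [{"linear":[0,0,0],"turn":0},{"linear":[0,0,0],"turn":0},{"linear":[0,0,0],"turn":0},{"linear":[0,0,0],"turn":0},{"linear":[0,0,0],"turn":0},{"linear":[0,0,0],"turn":0},{"linear":[0,0,0],"turn":0}], "jaw": -1}}

```text
t: 12.05
ee_pos: [521.0, -392.4, 24.9]
orientation: [2.506, 1.892, 0.001]
ft_force: [-0.7, -0.6, 6.6]
width: 15.5
grasp_force: 30.0
```

>>> {"fn": "arm_command", "kwargs": {"series": [{"linear":[0,0,-0.02],"turn":0},{"linear":[0,0,-0.04],"turn":0},{"linear":[0,0,-0.04],"turn":0},{"linear":[0,0,-0.04],"turn":0}]}}

```text
t: 12.45
ee_pos: [520.1, -391.7, 165.1]
orientation: [-2.507, -1.893, 0.0]
ft_force: [0.5, 0.3, -1.3]
width: 15.5
grasp_force: 30.0
```

```bash
cat >> h.py <<'E'
C=np.array([572.7,78.5]); BY=-0.211
bx=np.array([np.cos(BY),np.sin(BY)]); by=np.array([-np.sin(BY),np.cos(BY)])
def pocket(i): return C+bx*54*(i-2.5)
E
python3 - <<'E'
from h import *
for i in(1,2,3,4): print(pocket(i))
d=load('w2.png'); print([proj(d,[*pocket(i),8]).round() for i in (1,2,3,4)],proj(d,[*(C+bx*113+by*60),50]),proj(d,[*(C-bx*27+by*54),38]))
go([*pocket(1),150],BY)
E
```

```text
[493.49642077  95.46446394]
[546.29880692  84.15482131]
[599.10119308  72.84517869]
[651.90357923  61.53553606]
[array([446., 237.]), array([450., 197.]), array([455., 153.]), array([461., 106.])] [423.20442889  70.74113424] [414.09478229 202.98004771]
t 12.4 pos [ 520.1 -391.7  165.1] yaw 1.294 tool shift m [ 0.4613 -0.1588  0.0152] turn 1.505 F [ 0.5  0.3 -1.3] w 15.5 g 30.0
```

Tuner held (15.5 mm wide, as expected). Carry it to pocket 1.

>>> {"fn": "arm_command", "kwargs": {"series": [{"linear":[0.0462,-0.0152,0],"turn":0},{"linear":[0.0462,-0.0152,0],"turn":0},{"linear":[0.0462,-0.0152,0],"turn":0},{"linear":[0.0462,-0.0152,0],"turn":0},{"linear":[0.0462,-0.0152,0],"turn":0},{"linear":[0.0462,-0.0152,0],"turn":0},{"linear":[0.0462,-0.0152,0],"turn":0},{"linear":[0.0462,-0.0152,0],"turn":0},{"linear":[0.0462,-0.0152,0],"turn":0},{"linear":[0.0462,-0.0152,0],"turn":0}]}}

```text
t: 13.45
ee_pos: [500.1, 96.0, 164.0]
orientation: [2.507, 1.893, 0.001]
ft_force: [1.3, -0.9, -0.5]
width: 15.5
grasp_force: 30.0
```

>>> {"fn": "arm_command", "kwargs": {"series": [{"linear":[0,0,0],"turn":0.149},{"linear":[0,0,0],"turn":0.149},{"linear":[0,0,0],"turn":0.149},{"linear":[0,0,0],"turn":0.149},{"linear":[0,0,0],"turn":0.149},{"linear":[0,0,0],"turn":0.149},{"linear":[0,0,0],"turn":0.149},{"linear":[0,0,0],"turn":0.149},{"linear":[0,0,0],"turn":0.149},{"linear":[0,0,0],"turn":0.149}]}}

```text
t: 14.45
ee_pos: [500.4, 94.1, 163.9]
orientation: [-3.125, 0.317, -0.0]
ft_force: [-0.3, 0.2, 0.0]
width: 15.9
grasp_force: 30.0
```

```bash
python3 - <<'E'
from h import *
p=pocket(1)+7*bx
go([*p,32],BY)
E
```

```text
t 14.4 pos [500.4  94.1 163.9] yaw -0.202 tool shift m [-1.000e-04  1.000e-04  1.319e-01] turn 0.009 F [-0.3  0.2  0. ] w 15.9 g 30.0
```

>>> {"fn": "arm_command", "kwargs": {"series": [{"linear":[0,0,0.03],"turn":0.009},{"linear":[0,0,0.03],"turn":0},{"linear":[0,0,0.03],"turn":0},{"linear":[0,0,0.02],"turn":0},{"linear":[0,0,0.012],"turn":0},{"linear":[0,0,0.01],"turn":0},{"linear":[0,0,0],"turn":0}]}}

```text
t: 15.15
ee_pos: [500.9, 94.1, 31.6]
orientation: [-3.125, 0.322, -0.001]
ft_force: [-0.6, 0.5, -0.9]
width: 15.7
grasp_force: 30.0
```

>>> {"fn": "arm_command", "kwargs": {"series": [{"linear":[0,0,0],"turn":0},{"linear":[0,0,0],"turn":0},{"linear":[0,0,0],"turn":0},{"linear":[0,0,0],"turn":0}], "jaw": -0.2}}

```text
t: 15.55
ee_pos: [500.7, 94.1, 32.0]
orientation: [-3.125, 0.322, -0.001]
ft_force: [1.1, 0.0, -0.7]
width: 34.9
grasp_force: 0.0
```

>>> {"fn": "arm_command", "kwargs": {"series": [{"linear":[0,0,-0.02],"turn":0},{"linear":[0,0,-0.04],"turn":0},{"linear":[0,0,-0.05],"turn":0},{"linear":[0,0,-0.05],"turn":0},{"linear":[0,0,-0.05],"turn":0}]}}

```text
t: 16.05
ee_pos: [500.0, 94.0, 243.8]
orientation: [-3.125, 0.322, 0.0]
ft_force: [-0.0, 0.1, -0.5]
width: 35.2
grasp_force: 0.0
```

```bash
python3 - <<'E'
from h import *
d=snap('wrist','w4.png')
for s,c,m in blobs(masks(d['frame'])['gold'],40):
    if c[1]<290: print(s,c,((ray(d,*c,18)[:2]-C)@np.array([bx,by]).T).round(1))
a=snap('scene','s4.png');b=snap('side','e4.png')
for n,D in(('scene',a),('side',b)):
    for s,c,m in blobs(masks(D['frame'])['white'],40):
        P=ray(D,*c,9)
        if s[4]<900 and -330<P[1]<-140 and P[0]>350: print(n,c.round(1),s[4],P[:2].round(1))
go([444,-271,100],0)
E
```

```text
[ 93   0  38 216 669] [111.23168909 106.88938714] [  5.1 245.4]
[162   0  58  81 456] [203.45394737  56.23464912] [ 60.3 132.5]
[251   0  17  61 333] [263.59159159  27.41441441] [89.8 63.7]
[ 267    0  115  216 1502] [360.9840213   90.19640479] [ 25.1 -45.7]
[292  61  78   4 307] [330.61563518  62.49185668] [ 54.5 -10.3]
[ 111   75   49   77 1036] [145.55791506 111.81563707] [-2.000e-01  2.061e+02]
[162 148  35   4 103] [181.60194175 149.5631068 ] [-44.  168.7]
[315 166  14  29 298] [321.47651007 179.63758389] [-80.2  -0.7]
[132 210 137  13 553] [210.5840868  215.97468354] [-128.4  141.1]
scene [238.1 189.3] 113 [ 437.2 -272.1]
scene [278.8 193.9] 58 [ 474.2 -179.5]
scene [245.9 228.3] 213 [ 572.9 -271.3]
scene [253.  265.4] 550 [ 682.  -271.6]
scene [321.3 284.4] 117 [ 759.4 -147.2]
side [247.9 246.5] 138 [ 472.5 -179. ]
side [361.8 264.8] 649 [ 681.9 -271.9]
side [305.  273.3] 320 [ 571.6 -269.8]
side [236.3 283.7] 295 [ 442.8 -267.6]
t 16.2 pos [502.5  94.4 245.4] yaw -0.205 tool shift m [0.0161 0.3701 0.1444] turn -0.205 F [ 0.   0.3 -0.8] w 34.9 g 0.0
```

Tuner sits in pocket 1 at box x −80 (pocket centre −81). Now the slide.

>>> {"fn": "arm_command", "kwargs": {"series": [{"linear":[0.002,0.0463,0.012],"turn":0},{"linear":[0.002,0.0463,0.012],"turn":0},{"linear":[0.002,0.0463,0.012],"turn":0},{"linear":[0.002,0.0463,0.012],"turn":0},{"linear":[0.002,0.0463,0.012],"turn":0},{"linear":[0.002,0.0463,0.012],"turn":0},{"linear":[0.002,0.0463,0.012],"turn":0},{"linear":[0.002,0.0463,0.012],"turn":0},{"linear":[0,0,0],"turn":0}], "jaw": 0.3}}

```text
t: 17.1
ee_pos: [438.5, -275.4, 142.9]
orientation: [-3.123, 0.329, 0.005]
ft_force: [-0.1, 1.3, -0.4]
width: 57.2
grasp_force: 0.0
```

```bash
cat >> h.py <<'E'
def circ(d,guess,zt,dia,tol=25):
    """round thing: outer contour's enclosing circle of white blob near guess, ray to top plane zt"""
    g=proj(d,[*guess,zt]); best=None
    for s,c,m in blobs(masks(d['frame'])['white'],60):
        if np.hypot(*(c-g))<tol*2:
            P=ray(d,*c,zt)[:2]; u0,v0,w,h,_=s
            print('blob',s,c.round(1),'at',P.round(1),'size',np.round([np.linalg.norm(ray(d,u0,v0+h/2,zt)-ray(d,u0+w,v0+h/2,zt)),np.linalg.norm(ray(d,u0+w/2,v0,zt)-ray(d,u0+w/2,v0+h,zt))]), 'bboxmid',ray(d,u0+w/2,v0+h/2,zt)[:2].round(1))
E
python3 - <<'E'
from h import *
d=snap('wrist','w5.png'); circ(d,[444,-271],24,30); circ(d,[444,-271],12,30); print(proj(d,[444,-271,24]))
go([444,-271,23],None)
E
```

```text
blob [301 171  34  38 630] [317.4 190.5] at [ 444.8 -273.6] size [30. 35.] bboxmid [ 445.1 -274.2]
blob [301 171  34  38 630] [317.4 190.5] at [ 441.9 -272.8] size [32. 36.] bboxmid [ 442.2 -273.5]
[314.71794315 191.87263694]
t 17.1 pos [ 438.8 -273.3  143.4] yaw -0.21 tool shift m [ 0.0051 -0.0032  0.1204] turn None F [ 0.1 -0.1 -0.2] w 57.0 g 0.0
```

>>> {"fn": "arm_command", "kwargs": {"series": [{"linear":[0.005,-0.002,0.03],"turn":0},{"linear":[0,0,0.04],"turn":0},{"linear":[0,0,0.03],"turn":0},{"linear":[0,0,0.013],"turn":0},{"linear":[0,0,0.007],"turn":0},{"linear":[0,0,0],"turn":0}]}}

```text
t: 17.75
ee_pos: [446.0, -270.2, 25.4]
orientation: [-3.125, 0.32, 0.001]
ft_force: [-0.4, 0.3, -0.7]
width: 56.9
grasp_force: 0.0
```

>>> {"fn": "arm_command", "kwargs": {"series": [{"linear":[0,0,0],"turn":0},{"linear":[0,0,0],"turn":0},{"linear":[0,0,0],"turn":0},{"linear":[0,0,0],"turn":0},{"linear":[0,0,0],"turn":0},{"linear":[0,0,0],"turn":0},{"linear":[0,0,0],"turn":0}], "jaw": -1}}

```text
t: 18.45
ee_pos: [446.5, -271.3, 26.5]
orientation: [3.124, -0.322, 0.002]
ft_force: [-0.4, -0.2, 6.9]
width: 29.6
grasp_force: 30.0
```

>>> {"fn": "arm_command", "kwargs": {"series": [{"linear":[0,0,-0.02],"turn":0},{"linear":[0,0,-0.04],"turn":0},{"linear":[0,0,-0.04],"turn":0},{"linear":[0,0,-0.03],"turn":0},{"linear":[0,0,0],"turn":0}]}}

```text
t: 18.95
ee_pos: [448.1, -272.3, 159.8]
orientation: [3.122, -0.322, 0.011]
ft_force: [0.3, 0.1, -0.8]
width: 29.7
grasp_force: 30.0
```

```bash
python3 - <<'E'
from h import *
go([*pocket(3),33],BY)
E
```

```text
t 18.9 pos [ 448.1 -272.3  159.8] yaw -0.205 tool shift m [ 0.0765 -0.369   0.1263] turn 0.006 F [ 0.3  0.1 -0.8] w 29.7 g 30.0
```

Slide held (29.7 mm). Carry it to pocket 3.

>>> {"fn": "arm_command", "kwargs": {"series": [{"linear":[0.0096,-0.0461,0],"turn":0},{"linear":[0.0096,-0.0461,0],"turn":0},{"linear":[0.0096,-0.0461,0],"turn":0},{"linear":[0.0096,-0.0461,0],"turn":0},{"linear":[0.0096,-0.0461,0],"turn":0},{"linear":[0.0096,-0.0461,0],"turn":0},{"linear":[0.0096,-0.0461,0],"turn":0},{"linear":[0.0096,-0.0461,0],"turn":0},{"linear":[0,0,0],"turn":0.005},{"linear":[0,0,0],"turn":0}]}}

```text
t: 19.95
ee_pos: [595.5, 75.3, 154.2]
orientation: [3.124, -0.326, -0.003]
ft_force: [-0.8, -1.5, 0.0]
width: 29.7
grasp_force: 30.0
```

```bash
python3 - <<'E'
from h import *
go([*pocket(3),33],BY)
E
```

```text
t 19.9 pos [595.5  75.3 154.2] yaw -0.208 tool shift m [0.0042 0.0016 0.1212] turn 0.003 F [-0.8 -1.5  0. ] w 29.7 g 30.0
```

>>> {"fn": "arm_command", "kwargs": {"series": [{"linear":[0.004,0.002,0.02],"turn":0},{"linear":[0,0,0.03],"turn":0},{"linear":[0,0,0.03],"turn":0},{"linear":[0,0,0.02],"turn":0},{"linear":[0,0,0.012],"turn":0},{"linear":[0,0,0.007],"turn":0},{"linear":[0,0,0],"turn":0}]}}

```text
t: 20.65
ee_pos: [599.2, 70.9, 36.1]
orientation: [3.124, -0.331, -0.002]
ft_force: [-0.1, 0.1, 0.0]
width: 29.6
grasp_force: 30.0
```

```bash
python3 - <<'E'
from h import *
go([*pocket(3),32],BY)
E
```

```text
t 20.6 pos [599.2  70.9  36.1] yaw -0.211 tool shift m [-0.0005 -0.0018  0.0041] turn -0.0 F [-0.1  0.1  0. ] w 29.6 g 30.0
```

>>> {"fn": "arm_command", "kwargs": {"series": [{"linear":[0,0,0.0015],"turn":0},{"linear":[0,0,0.0015],"turn":0},{"linear":[0,0,0],"turn":0}]}}

```text
t: 20.95
ee_pos: [600.5, 71.8, 34.5]
orientation: [-3.124, 0.329, -0.003]
ft_force: [0.9, -0.4, 0.9]
width: 29.9
grasp_force: 30.0
```

>>> {"fn": "arm_command", "kwargs": {"series": [{"linear":[0,0,0],"turn":0},{"linear":[0,0,0],"turn":0},{"linear":[0,0,0],"turn":0},{"linear":[0,0,0],"turn":0}], "jaw": 0.15}}

```text
t: 21.35
ee_pos: [599.8, 71.8, 33.7]
orientation: [-3.124, 0.329, 0.0]
ft_force: [-0.4, 0.8, -0.3]
width: 50.3
grasp_force: 0.0
```

>>> {"fn": "arm_command", "kwargs": {"series": [{"linear":[0,0,-0.02],"turn":0},{"linear":[0,0,-0.04],"turn":0},{"linear":[0,0,-0.05],"turn":0},{"linear":[0,0,-0.05],"turn":0},{"linear":[0,0,-0.05],"turn":0}]}}

```text
t: 21.85
ee_pos: [599.4, 71.7, 245.5]
orientation: [3.124, -0.33, -0.001]
ft_force: [0.1, 0.4, 0.1]
width: 50.5
grasp_force: 0.0
```

```bash
cat > look.py <<'E'
from h import *
import sys
k=sys.argv[1]
a=snap('scene','s%s.png'%k);b=snap('side','e%s.png'%k);w=snap('wrist','w%s.png'%k)
for n,D in(('scene',a),('side',b)):
    for s,c,m in blobs(masks(D['frame'])['white'],40):
        P=ray(D,*c,9)
        if s[4]<900 and -400<P[1]<-140 and P[0]>350: print(n,c.round(1),s[4],P[:2].round(1))
E
python3 look.py 6; python3 - <<'E'
from h import *
go([572,-270.5,140],None)
E
```

```text
scene [278.9 193.8] 60 [ 474.1 -179.2]
scene [246.  228.3] 216 [ 572.9 -271.2]
scene [252.9 265.8] 579 [ 683.1 -272. ]
scene [321.9 284.4] 107 [ 759.6 -146.1]
side [247.8 246.6] 140 [ 472.2 -179.2]
side [361.8 264.9] 647 [ 681.8 -272. ]
side [305.  273.3] 319 [ 571.6 -269.8]
t 22.0 pos [601.9  71.9 247.7] yaw -0.21 tool shift m [0.0414 0.3414 0.1072] turn None F [ 0.   0.  -1.1] w 50.6 g 0.0
```

View pics/w6.png

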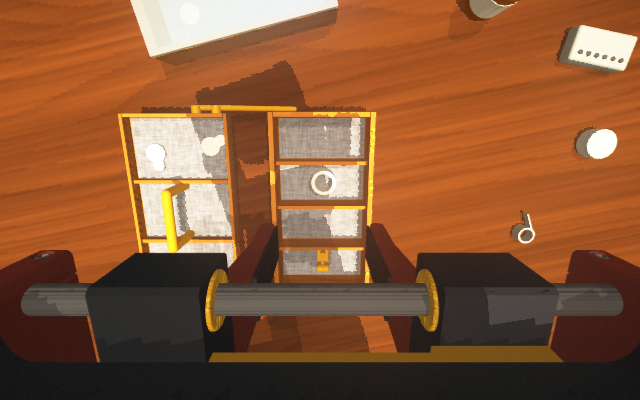

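Slide stands in pocket 3 at (323,182) and the tuner is in pocket 1 at (322,260). Next the tin.

>>> {"fn": "arm_command", "kwargs": {"series": [{"linear":[0.0052,0.0427,0.0134],"turn":0},{"linear":[0.0052,0.0427,0.0134],"turn":0},{"linear":[0.0052,0.0427,0.0134],"turn":0},{"linear":[0.0052,0.0427,0.0134],"turn":0},{"linear":[0.0052,0.0427,0.0134],"turn":0},{"linear":[0.0052,0.0427,0.0134],"turn":0},{"linear":[0.0052,0.0427,0.0134],"turn":0},{"linear":[0.0052,0.0427,0.0134],"turn":0},{"linear":[0,0,0],"turn":0}], "jaw": 0.5}}

```text
t: 22.9
ee_pos: [566.6, -274.7, 132.7]
orientation: [-3.123, 0.337, 0.007]
ft_force: [-0.5, -0.6, 0.0]
width: 65.9
grasp_force: 0.0
```

```bash
python3 - <<'E'
from h import *
d=snap('wrist','w7.png'); circ(d,[572,-270.5],18,36); circ(d,[572,-270.5],9,36); print(proj(d,[572,-270.5,18]))
go([572,-270.5,22],None)
E
```

```text
blob [ 297  170   41   43 1343] [316.8 191.2] at [ 573.2 -272.5] size [36. 39.] bboxmid [ 572.8 -273. ]
blob [ 297  170   41   43 1343] [316.8 191.2] at [ 571.  -271.9] size [37. 40.] bboxmid [ 570.6 -272.4]
[314.90541708 192.90396794]
t 22.9 pos [ 567.  -272.5  133.5] yaw -0.214 tool shift m [ 0.0049 -0.0029  0.1115] turn None F [0.1 0.5 0.2] w 65.8 g 0.0
```

>>> {"fn": "arm_command", "kwargs": {"series": [{"linear":[0.005,-0.001,0.03],"turn":0},{"linear":[0,0,0.04],"turn":0},{"linear":[0,0,0.022],"turn":0},{"linear":[0,0,0.012],"turn":0},{"linear":[0,0,0.007],"turn":0},{"linear":[0,0,0],"turn":0}]}}

```text
t: 23.55
ee_pos: [574.3, -270.3, 25.1]
orientation: [-3.124, 0.328, 0.001]
ft_force: [0.7, -0.3, -0.0]
width: 65.4
grasp_force: 0.0
```

>>> {"fn": "arm_command", "kwargs": {"series": [{"linear":[0,0,0],"turn":0},{"linear":[0,0,0],"turn":0},{"linear":[0,0,0],"turn":0},{"linear":[0,0,0],"turn":0},{"linear":[0,0,0],"turn":0},{"linear":[0,0,0],"turn":0},{"linear":[0,0,0],"turn":0}], "jaw": -1}}

```text
t: 24.25
ee_pos: [574.6, -271.4, 26.1]
orientation: [3.124, -0.33, 0.001]
ft_force: [-0.2, -0.3, 6.3]
width: 35.2
grasp_force: 30.0
```

>>> {"fn": "arm_command", "kwargs": {"series": [{"linear":[0,0,-0.02],"turn":0},{"linear":[0,0,-0.04],"turn":0},{"linear":[0,0,-0.04],"turn":0},{"linear":[0,0,-0.03],"turn":0},{"linear":[0,0,0],"turn":0}]}}

```text
t: 24.75
ee_pos: [576.8, -272.3, 160.1]
orientation: [3.122, -0.329, 0.012]
ft_force: [-0.2, -1.0, -0.7]
width: 35.5
grasp_force: 30.0
```

```bash
python3 - <<'E'
from h import *
go([*pocket(4),33],BY)
E
```

```text
t 24.8 pos [ 576.8 -272.3  160.1] yaw -0.21 tool shift m [ 0.0028 -0.3424  0.1264] turn 0.001 F [-0.2 -1.  -0.7] w 35.5 g 30.0
```

>>> {"fn": "arm_command", "kwargs": {"series": [{"linear":[0.0004,-0.0428,0],"turn":0},{"linear":[0.0004,-0.0428,0],"turn":0},{"linear":[0.0004,-0.0428,0],"turn":0},{"linear":[0.0004,-0.0428,0],"turn":0},{"linear":[0.0004,-0.0428,0],"turn":0},{"linear":[0.0004,-0.0428,0],"turn":0},{"linear":[0.0004,-0.0428,0],"turn":0},{"linear":[0.0004,-0.0428,0],"turn":0},{"linear":[0,0,0],"turn":0},{"linear":[0,0,0],"turn":0}]}}

```text
t: 25.75
ee_pos: [648.0, 64.0, 153.9]
orientation: [3.124, -0.326, -0.003]
ft_force: [0.0, 0.2, -0.7]
width: 35.0
grasp_force: 30.0
```

```bash
python3 - <<'E'
from h import *
go([*pocket(4),33],BY)
E
```

```text
t 25.8 pos [648.   64.  153.9] yaw -0.208 tool shift m [0.0045 0.0015 0.1209] turn 0.003 F [ 0.   0.2 -0.7] w 35.0 g 30.0
```

>>> {"fn": "arm_command", "kwargs": {"series": [{"linear":[0.004,0.001,0.02],"turn":0},{"linear":[0,0,0.03],"turn":0},{"linear":[0,0,0.03],"turn":0},{"linear":[0,0,0.02],"turn":0},{"linear":[0,0,0.013],"turn":0},{"linear":[0,0,0.007],"turn":0},{"linear":[0,0,0.002],"turn":0},{"linear":[0,0,0],"turn":0}]}}

```text
t: 26.55
ee_pos: [652.9, 60.6, 33.9]
orientation: [3.124, -0.331, 0.001]
ft_force: [-0.2, 0.2, -0.3]
width: 35.3
grasp_force: 30.0
```

```bash
python3 - <<'E'
from h import *
go([*pocket(4),32],BY)
E
```

```text
t 26.6 pos [652.9  60.6  33.9] yaw -0.211 tool shift m [-0.0012 -0.0007  0.0019] turn 0.0 F [-0.2  0.2 -0.3] w 35.3 g 30.0
```

>>> {"fn": "arm_command", "kwargs": {"series": [{"linear":[0,0,0],"turn":0},{"linear":[0,0,0],"turn":0},{"linear":[0,0,0],"turn":0},{"linear":[0,0,0],"turn":0}], "jaw": 0.25}}

```text
t: 26.95
ee_pos: [652.8, 61.3, 33.7]
orientation: [-3.124, 0.329, -0.001]
ft_force: [-0.0, 0.7, -0.6]
width: 54.5
grasp_force: 0.0
```

>>> {"fn": "arm_command", "kwargs": {"series": [{"linear":[0,0,-0.02],"turn":0},{"linear":[0,0,-0.04],"turn":0},{"linear":[0,0,-0.05],"turn":0},{"linear":[0,0,-0.05],"turn":0},{"linear":[0,0,-0.05],"turn":0},{"linear":[-0.05,0,0],"turn":0},{"linear":[-0.05,0,0],"turn":0},{"linear":[0,0,0],"turn":0}]}}

```text
t: 27.75
ee_pos: [547.8, 82.6, 242.5]
orientation: [3.123, -0.327, -0.01]
ft_force: [-0.0, -0.5, -0.0]
width: 54.9
grasp_force: 0.0
```

```bash
python3 look.py 8; python3 - <<'E'
from h import *
w=load('w8.png')
for s,c,m in blobs(masks(w['frame'])['white'],150): 
    if c[1]<280: print(s,((ray(w,*c,26)[:2]-C)@np.array([bx,by]).T).round(1))
go([470,-178,140],None)
# thumb blade direction from previous view
for f in('w6.png','w8.png'):
    d=load(f); g=proj(d,[470,-178,7]); print(f,g)
    for s,c,m in blobs(masks(d['frame'])['white'],20):
        if np.hypot(*(c-g))<40: P,mu,a=pca(d,m,7); print(s,mu,np.degrees(a))
E
```

```text
scene [278.8 193.9] 59 [ 474.4 -179.5]
scene [252.9 265.6] 564 [ 682.6 -271.9]
scene [321.4 284.5] 106 [ 759.6 -147.1]
side [247.7 246.5] 136 [ 472.1 -179.1]
side [361.8 264.8] 645 [ 681.9 -271.8]
[580   0  60  19 759] [ 164.  -310.4]
[ 116   66  104   66 6342] [ 71.1 173. ]
[ 275   71   91   43 3850] [78.1  0.9]
[ 277  119   88   41 3532] [25.8  0.9]
[ 128  137   27   59 1145] [ -5.9 215.8]
[ 161  137   64   59 3246] [ -6.7 152.1]
[ 279  167   84   34 2740] [-28.2   0.8]
[ 138  202   92   51 4327] [-84.5 172.4]
[ 280  212   81   29 1990] [-83.2   1.1]
t 27.9 pos [555.7  82.3 244.2] yaw -0.21 tool shift m [-0.0298  0.2725  0.104 ] turn None F [ 0.6  0.2 -0.5] w 54.7 g 0.0
w6.png [522.63336551 231.84569553]
[518 214  17  29 127] [ 468.81691155 -182.88752149] 167.4559864117794
w8.png [531.23568826 194.93265553]
[526 175  18  31 130] [ 469.71408911 -182.99654512] 167.29439632976204
```

Tin is in pocket 4. The cover and bottle are unmoved, and the thumb pick is at about (470,−178). I'll move above it.

>>> {"fn": "arm_command", "kwargs": {"series": [{"linear":[-0.0043,0.0389,0.0149],"turn":0},{"linear":[-0.0043,0.0389,0.0149],"turn":0},{"linear":[-0.0043,0.0389,0.0149],"turn":0},{"linear":[-0.0043,0.0389,0.0149],"turn":0},{"linear":[-0.0043,0.0389,0.0149],"turn":0},{"linear":[-0.0043,0.0389,0.0149],"turn":0},{"linear":[-0.0043,0.0389,0.0149],"turn":0},{"linear":[0,0,0],"turn":0}], "jaw": 0.1}}

```text
t: 28.7
ee_pos: [468.0, -181.9, 137.3]
orientation: [3.123, -0.337, -0.003]
ft_force: [0.4, -0.1, 0.0]
width: 48.1
grasp_force: 0.0
```

```bash
python3 - <<'E'
from h import *
go([470,-178,22],None)
d=snap('wrist','w9.png'); g=proj(d,[470,-178,7]).astype(int); print(g)
cv2.imwrite('pics/c6.png',cv2.resize(d['frame'][g[1]-50:g[1]+50,g[0]-60:g[0]+60],(600,500),interpolation=cv2.INTER_CUBIC)); print('offset',g-[60,50])
E
```

```text
t 28.7 pos [ 468.  -181.9  137.3] yaw -0.215 tool shift m [ 0.0014 -0.0042  0.1153] turn None F [ 0.4 -0.1  0. ] w 48.1 g 0.0
[316 192]
offset [256 142]
```

View pics/c6.png

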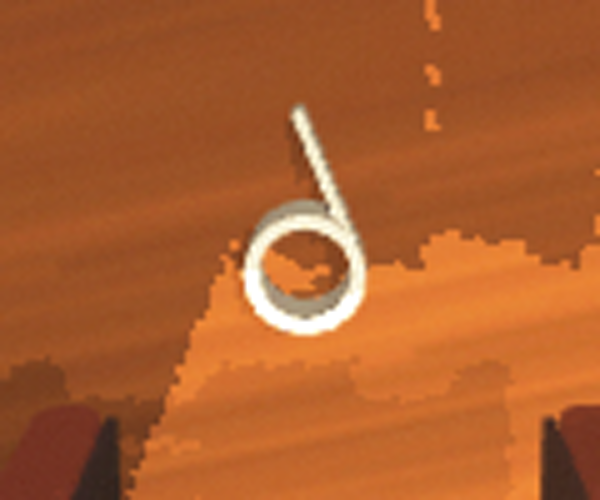

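Thumb pick: ring centre at crop (305,275) = px (317,197). The blade runs from (357,245) to (298,108), i.e. px (327.4,191) to (315.6,163.6).

```bash
python3 - <<'E'
from h import *
d=load('w9.png')
c=ray(d,317,197,14); a=ray(d,327.4,191,11.5); b=ray(d,315.6,163.6,11.5); y=np.arctan2(*(b-a)[1::-1]); print(c,a,b,y)
go([c[0],c[1],22],y)
E
```

```text
[ 467.51244879 -178.23234739   14.        ] [ 470.37397651 -188.57120695   11.5       ] [ 497.24786909 -183.54880003   11.5       ] 0.18475662917870242
t 28.8 pos [ 468.9 -180.4  138.2] yaw -0.215 tool shift m [-0.0017 -0.0018  0.1162] turn -0.399 F [-0.4  0.1  0.5] w 48.4 g 0.0
```

>>> {"fn": "arm_command", "kwargs": {"series": [{"linear":[-0.001,-0.002,0.03],"turn":0},{"linear":[0,0,0.02],"turn":-0.1},{"linear":[0,0,0.02],"turn":-0.1},{"linear":[0,0,0.01],"turn":-0.1},{"linear":[0,0,0],"turn":-0.1},{"linear":[0,0,0],"turn":0}]}}

```text
t: 29.35
ee_pos: [469.6, -175.3, 59.0]
orientation: [3.127, 0.301, 0.001]
ft_force: [0.7, -0.5, 0.0]
width: 48.3
grasp_force: 0.0
```

```bash
python3 - <<'E'
from h import *
go([467.8,-178.2,22.5],.185)
E
```

```text
t 29.4 pos [ 469.6 -175.3   59. ] yaw 0.192 tool shift m [-0.0023  0.0025  0.0365] turn 0.007 F [ 0.7 -0.5  0. ] w 48.3 g 0.0
```

>>> {"fn": "arm_command", "kwargs": {"series": [{"linear":[-0.002,0.002,0.015],"turn":0.007},{"linear":[0,0,0.012],"turn":0},{"linear":[0,0,0.009],"turn":0},{"linear":[0,0,0],"turn":0}]}}

```text
t: 29.75
ee_pos: [466.1, -177.6, 22.1]
orientation: [-3.128, -0.286, 0.002]
ft_force: [-0.0, 0.5, 0.8]
width: 48.3
grasp_force: 0.0
```

>>> {"fn": "arm_command", "kwargs": {"series": [{"linear":[0,0,0],"turn":0},{"linear":[0,0,0],"turn":0},{"linear":[0,0,0],"turn":0},{"linear":[0,0,0],"turn":0},{"linear":[0,0,0],"turn":0},{"linear":[0,0,0],"turn":0},{"linear":[0,0,0],"turn":0}], "jaw": -1}}

```text
t: 30.45
ee_pos: [466.7, -178.2, 23.5]
orientation: [3.128, 0.287, 0.001]
ft_force: [-0.5, 0.4, 5.4]
width: 21.5
grasp_force: 30.0
```

>>> {"fn": "arm_command", "kwargs": {"series": [{"linear":[0,0,-0.02],"turn":0},{"linear":[0,0,-0.04],"turn":0},{"linear":[0,0,-0.04],"turn":0},{"linear":[0,0,-0.04],"turn":0},{"linear":[0,0,0],"turn":0.1},{"linear":[0,0,0],"turn":0.1},{"linear":[0,0,0],"turn":0.1},{"linear":[0,0,0],"turn":0.096},{"linear":[0,0,0],"turn":0}]}}

```text
t: 31.35
ee_pos: [466.2, -178.0, 163.0]
orientation: [-3.124, 0.336, 0.001]
ft_force: [0.1, -0.2, -0.8]
width: 21.3
grasp_force: 30.0
```

```bash
python3 - <<'E'
from h import *
nb=C+by*159.4-bx*76.5   # bay centre guess
w=load('w8.png'); s=[o for o in blobs(masks(w['frame'])['gold'],100)]
print('bay centre open',nb,'proj in w8',proj(w,[*nb,48]))
# band held at TCP; centre of pick (band..blade) +8.5 along x -> shift tcp -7 box x
go([*(nb-7*bx),72],BY)
E
```

```text
bay centre open [531.28100914 250.38681507] proj in w8 [186.9668824  227.38487149]
t 31.4 pos [ 466.2 -178.   163. ] yaw -0.214 tool shift m [-0.0343 -0.4324  0.0911] turn -0.003 F [ 0.1 -0.2 -0.8] w 21.3 g 30.0
```

Thumb pick held (21.4 mm). Carry it to the near bay.

>>> {"fn": "arm_command", "kwargs": {"series": [{"linear":[-0.0034,-0.0432,0],"turn":0},{"linear":[-0.0034,-0.0432,0],"turn":0},{"linear":[-0.0034,-0.0432,0],"turn":0},{"linear":[-0.0034,-0.0432,0],"turn":0},{"linear":[-0.0034,-0.0432,0],"turn":0},{"linear":[-0.0034,-0.0432,0],"turn":0},{"linear":[-0.0034,-0.0432,0],"turn":0},{"linear":[-0.0034,-0.0432,0],"turn":0},{"linear":[-0.0034,-0.0432,0],"turn":0},{"linear":[-0.0034,-0.0432,0],"turn":0}]}}

```text
t: 32.35
ee_pos: [524.3, 253.1, 163.0]
orientation: [3.124, -0.329, -0.001]
ft_force: [0.5, -0.5, -0.2]
width: 21.4
grasp_force: 30.0
```

>>> {"fn": "arm_command", "kwargs": {"series": [{"linear":[0,0,0],"turn":0},{"linear":[0,0,0.02],"turn":0},{"linear":[0,0,0.02],"turn":0},{"linear":[0,0,0.02],"turn":0},{"linear":[0,0,0],"turn":0}]}}

```text
t: 32.85
ee_pos: [522.5, 249.7, 100.6]
orientation: [3.121, -0.332, -0.008]
ft_force: [-0.2, -0.3, 0.9]
width: 21.3
grasp_force: 30.0
```

```bash
python3 - <<'E'
from h import *
nb=C+by*159.4-bx*76.5
go([*(nb-7*bx),72],BY)
E
```

```text
t 32.9 pos [522.5 249.7 100.6] yaw -0.212 tool shift m [ 0.0016 -0.0026  0.0286] turn -0.001 F [-0.2 -0.3  0.9] w 21.3 g 30.0
```

>>> {"fn": "arm_command", "kwargs": {"series": [{"linear":[0.001,-0.002,0.012],"turn":0},{"linear":[0,0,0.01],"turn":0},{"linear":[0,0,0.005],"turn":0},{"linear":[0,0,0],"turn":0}]}}

```text
t: 33.25
ee_pos: [525.6, 252.8, 75.6]
orientation: [3.123, -0.334, -0.002]
ft_force: [-0.6, -0.5, -0.8]
width: 21.6
grasp_force: 30.0
```

```bash
python3 - <<'E'
from h import *
nb=C+by*159.4-bx*76.5
go([*(nb-7*bx),72],BY)
E
```

```text
t 33.2 pos [525.6 252.8  75.6] yaw -0.213 tool shift m [-0.001   0.0012  0.0036] turn -0.002 F [-0.6 -0.5 -0.8] w 21.6 g 30.0
```

>>> {"fn": "arm_command", "kwargs": {"series": [{"linear":[0,0,0.0015],"turn":0},{"linear":[0,0,0.001],"turn":0},{"linear":[0,0,0],"turn":0}]}}

```text
t: 33.55
ee_pos: [526.1, 253.2, 73.9]
orientation: [-3.124, 0.334, -0.001]
ft_force: [-0.3, -1.0, 0.7]
width: 21.3
grasp_force: 30.0
```

>>> {"fn": "arm_command", "kwargs": {"series": [{"linear":[0,0,0],"turn":0},{"linear":[0,0,0],"turn":0},{"linear":[0,0,0],"turn":0},{"linear":[0,0,0],"turn":0}], "jaw": 0}}

```text
t: 33.95
ee_pos: [526.0, 253.1, 73.8]
orientation: [-3.124, 0.334, -0.0]
ft_force: [-0.7, -0.6, -0.5]
width: 43.7
grasp_force: 0.0
```

>>> {"fn": "arm_command", "kwargs": {"series": [{"linear":[0,0,-0.02],"turn":0},{"linear":[0,0,-0.04],"turn":0},{"linear":[0,0,-0.05],"turn":0},{"linear":[0,0,-0.05],"turn":0},{"linear":[0,0,0],"turn":0}]}}

```text
t: 34.45
ee_pos: [529.6, 254.8, 241.0]
orientation: [-3.117, 0.334, -0.017]
ft_force: [0.6, 0.5, 0.7]
width: 43.8
grasp_force: 0.0
```

```bash
python3 look.py 10; python3 - <<'E'
from h import *
go([*(C+by*159.4),130],BY)
E
```

```text
scene [253.  265.5] 552 [ 682.3 -271.6]
scene [320.8 284.3] 120 [ 758.8 -148.1]
side [361.8 264.9] 649 [ 681.9 -272. ]
t 34.6 pos [525.6 252.9 233.4] yaw -0.213 tool shift m [0.0826 0.0011 0.1034] turn -0.002 F [-0.2  0.7  0.8] w 43.7 g 0.0
```

View pics/w10.png

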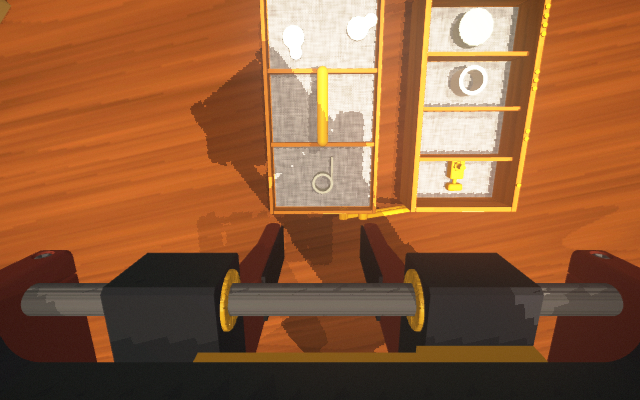

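All placed: tin (476,27), slide (472,80) and tuner (456,175) in pockets 4, 3 and 1, pocket 2 empty. The thumb pick is in the near bay at (322,183) and the pearls in the far bay. Now regrip the handle.

>>> {"fn": "arm_command", "kwargs": {"series": [{"linear":[0.04,0,0.02],"turn":0},{"linear":[0.041,0.001,0.02],"turn":0},{"linear":[0,0,0.02],"turn":0},{"linear":[0,0,0.02],"turn":0},{"linear":[0,0,0],"turn":0}]}}

```text
t: 35.1
ee_pos: [601.8, 233.5, 148.1]
orientation: [3.119, -0.334, -0.014]
ft_force: [0.2, 0.0, 0.0]
width: 44.2
grasp_force: 0.0
```

```bash
python3 - <<'E'
from h import *
go([606,235,93.5],BY)
d=load('w10.png'); print(ray(d,322.5,70,98),ray(d,322,143,98))
E
```

```text
t 35.1 pos [601.8 233.5 148.1] yaw -0.214 tool shift m [ 0.0042 -0.0026  0.0546] turn -0.003 F [0.2 0.  0. ] w 44.2 g 0.0
[632.66976262 229.02837827  98.        ] [571.97331969 242.63047203  98.        ]
```

>>> {"fn": "arm_command", "kwargs": {"series": [{"linear":[0.003,-0.002,0.02],"turn":0},{"linear":[0,0,0.02],"turn":0},{"linear":[0,0,0.014],"turn":0},{"linear":[0,0,0],"turn":0}]}}

```text
t: 35.5
ee_pos: [606.5, 235.8, 97.4]
orientation: [3.122, -0.334, -0.007]
ft_force: [-0.1, -0.7, -1.0]
width: 44.1
grasp_force: 0.0
```

>>> {"fn": "arm_command", "kwargs": {"series": [{"linear":[0,0,0],"turn":0},{"linear":[0,0,0],"turn":0},{"linear":[0,0,0],"turn":0},{"linear":[0,0,0],"turn":0},{"linear":[0,0,0],"turn":0},{"linear":[0,0,0],"turn":0},{"linear":[0,0,0],"turn":0},{"linear":[0,0,0],"turn":0}], "jaw": -1}}

```text
t: 36.3
ee_pos: [608.4, 235.6, 100.2]
orientation: [3.123, -0.334, 0.0]
ft_force: [-1.1, -5.0, 6.2]
width: 8.9
grasp_force: 30.0
```

Gripped. Reverse along the arc, slower near the end.

>>> {"fn": "arm_command", "kwargs": {"series": [{"linear":[0,0.0036,-0.007],"turn":0},{"linear":[0,0.0042,-0.0066],"turn":0},{"linear":[0,0.0048,-0.0062],"turn":0},{"linear":[0,0.0053,-0.0058],"turn":0},{"linear":[0,0.0058,-0.0053],"turn":0},{"linear":[0,0.0062,-0.0048],"turn":0},{"linear":[0,0.0066,-0.0042],"turn":0},{"linear":[0,0.007,-0.0036],"turn":0}]}}

```text
t: 37.1
ee_pos: [599.3, 193.5, 143.7]
orientation: [-3.123, 0.334, -0.001]
ft_force: [5.6, 1.1, -11.1]
width: 9.3
grasp_force: 30.0
```

>>> {"fn": "arm_command", "kwargs": {"series": [{"linear":[0,0.0073,-0.003],"turn":0},{"linear":[0,0.0075,-0.0024],"turn":0},{"linear":[0,0.0077,-0.0017],"turn":0},{"linear":[0,0.0078,-0.001],"turn":0},{"linear":[0,0.0078,-0.0003],"turn":0},{"linear":[0,0.0078,0.0003],"turn":0},{"linear":[0,0.0078,0.001],"turn":0},{"linear":[0,0.0077,0.0017],"turn":0},{"linear":[0,0.0075,0.0024],"turn":0}]}}

```text
t: 38.0
ee_pos: [585.2, 127.0, 147.4]
orientation: [-3.121, 0.335, -0.003]
ft_force: [4.1, 4.6, -5.3]
width: 9.1
grasp_force: 30.0
```

```bash
python3 - <<'E'
from h import *
th=8/25*2.18; a=th-1.047
go([*(C+by*(90*np.sin(a)+77.94)),100+90*np.cos(a)-45],BY)
E
```

```text
t 38.0 pos [585.2 127.  147.4] yaw -0.214 tool shift m [-0.0021  0.0029  0.0079] turn -0.003 F [ 4.1  4.6 -5.3] w 9.1 g 30.0
```

>>> {"fn": "arm_command", "kwargs": {"series": [{"linear":[0,0.0072,0.003],"turn":0},{"linear":[0,0.007,0.0036],"turn":0},{"linear":[0,0.0033,0.0021],"turn":0},{"linear":[0,0.0033,0.0021],"turn":0},{"linear":[0,0.0031,0.0024],"turn":0},{"linear":[0,0.0031,0.0024],"turn":0},{"linear":[0,0.0029,0.0026],"turn":0},{"linear":[0,0.0029,0.0027],"turn":0}]}}

```text
t: 38.8
ee_pos: [578.1, 93.7, 125.9]
orientation: [3.123, -0.334, 0.002]
ft_force: [2.9, -2.2, 4.7]
width: 9.7
grasp_force: 30.0
```

>>> {"fn": "arm_command", "kwargs": {"series": [{"linear":[0,0.0027,0.0029],"turn":0},{"linear":[0,0.0026,0.0029],"turn":0},{"linear":[0,0.0024,0.0031],"turn":0},{"linear":[0,0.0024,0.0031],"turn":0},{"linear":[0,0.0014,0.0022],"turn":0},{"linear":[0,0.0014,0.0022],"turn":0},{"linear":[0,0.0007,0.0011],"turn":0},{"linear":[0,0.0007,0.0011],"turn":0},{"linear":[0,0,0],"turn":0}]}}

```text
t: 39.7
ee_pos: [575.1, 79.6, 107.1]
orientation: [3.123, -0.334, 0.002]
ft_force: [2.6, -4.5, 4.1]
width: 9.0
grasp_force: 30.0
```

```bash
python3 - <<'E'
from h import *
go([*C,100],BY)
E
```

```text
t 39.7 pos [575.1  79.6 107.1] yaw -0.213 tool shift m [-0.0021  0.0016  0.0071] turn -0.002 F [ 2.6 -4.5  4.1] w 9.0 g 30.0
```

>>> {"fn": "arm_command", "kwargs": {"series": [{"linear":[0,0.0006,0.001],"turn":0},{"linear":[0,0.0003,0.0005],"turn":0},{"linear":[0,0,0],"turn":0}]}}

```text
t: 40.0
ee_pos: [575.2, 79.5, 106.9]
orientation: [-3.123, 0.334, -0.003]
ft_force: [-0.1, -0.9, 15.1]
width: 9.0
grasp_force: 30.0
```

```bash
python3 - <<'E'
from h import *
go([*C,100],BY)
E
```

```text
t 40.0 pos [575.2  79.5 106.9] yaw -0.213 tool shift m [-0.0022  0.0015  0.0068] turn -0.002 F [-0.1 -0.9 15.1] w 9.0 g 30.0
```

>>> {"fn": "arm_command", "kwargs": {"series": [{"linear":[0,0.0003,0.001],"turn":0},{"linear":[0,0,0],"turn":0}]}}

```text
t: 40.2
ee_pos: [575.3, 79.4, 106.7]
orientation: [-3.123, 0.334, -0.004]
ft_force: [-3.0, 0.3, 23.2]
width: 8.6
grasp_force: 30.0
```

>>> {"fn": "arm_command", "kwargs": {"series": [{"linear":[0,0,-0.0025],"turn":0},{"linear":[0,0,0],"turn":0},{"linear":[0,0,0],"turn":0},{"linear":[0,0,0],"turn":0},{"linear":[0,0,0],"turn":0},{"linear":[0,0,-0.03],"turn":0},{"linear":[0,0,-0.04],"turn":0},{"linear":[0,0,-0.04],"turn":0},{"linear":[0,0,-0.03],"turn":0},{"linear":[0,0,0],"turn":0}], "jaw": 0}}

```text
t: 41.2
ee_pos: [576.7, 79.5, 251.1]
orientation: [-3.122, 0.334, -0.012]
ft_force: [-0.3, -0.9, -0.7]
width: 44.0
grasp_force: 0.0
```

```bash
python3 look.py 11; python3 - <<'E'
from h import *
a=load('s11.png');b=load('e11.png');w=load('w11.png')
for n,D in(('a',a),('b',b)):
    for s,c,m in blobs(masks(D['frame'])['gold'],50):
        P=ray(D,*c,100)
        if np.hypot(*(P[:2]-C))<40: print(n,s,c.round(1))
for s,c,m in blobs(masks(w['frame'])['gold'],50):
    print(s,((ray(w,*c,104)[:2]-C)@np.array([bx,by]).T).round(1)) if c[1]<280 else 0
s=cv2.imread('pics/s11.png')[130:250,340:480]
o=np.hstack([cv2.resize(w['frame'][40:290,160:480],(480,375)),cv2.resize(s,(320,375))]); cv2.imwrite('pics/c7.png',o)
E
```

```text
scene [252.7 265.8] 583 [ 683.1 -272.2]
scene [321.5 284.6] 112 [ 759.9 -146.9]
side [361.8 264.8] 647 [ 681.9 -271.9]
[272  70 103  13 823] [105.1  -9.5]
[370  79   9 144 461] [ 40.7 -49.1]
[317 160  10  68 575] [-0.4  0.8]
[341 216  28   4 100] [-26.1 -33.3]
[349 276  16   8  83] [-93.7 -36.9]
```

View pics/c7.png

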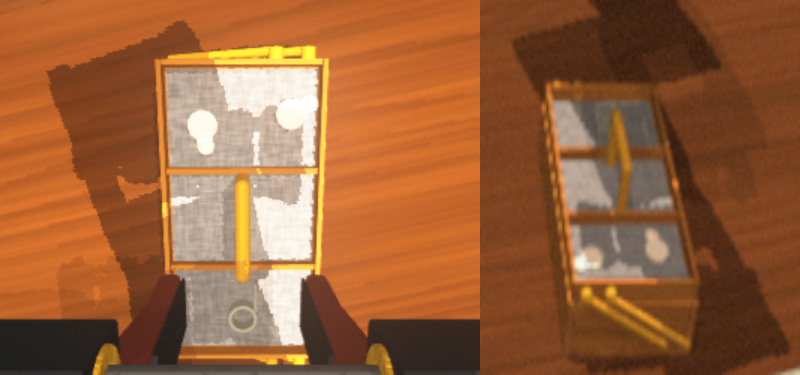

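The tray is fully down: the handle is at the box centre and pressing met the stop at 23 N. The thumb pick is in the near bay at (243,318), both pearls are in the far bay at (202,125) and (292,113), and the bystanders are unmoved. Handing in.

```bash
python3 -c "
from workcell import ctrl
print(ctrl.close_job())"
```

```text
the job is handed in; nothing more can be done
None
```

Job handed in at about 41 s: tuner, slide and tin are in pockets 1, 3 and 4, pocket 2 is empty because no knob was in the scene, the tray is fully down with the thumb pick in the near bay and both pearls still in the far bay, and the cover and bottle were not moved.

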